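# Hang the work lantern on the pull-down hook

## Robot

A 6-joint arm with a two-finger parallel gripper is mounted at the origin on the work surface. World frame = base frame: x ahead of the robot, y to its left, z up, the work surface at z = 0. Lengths are in m, angles in rad, forces in N, time in s.
With the tool pointing down it reaches from about 0.35 to 0.775 m from the base axis. Payload 5.5 kg.
Tool frame: the origin (TCP) lies midway between the tips of the shut fingers; the grasp point (between the pads) lies behind it (env.grip_point_offset is the z of the grasp point in the tool frame, in m); z points along the fingers, y is the direction in which the jaws open and shut (so a half turn about z gives the same grasp; the last joint's range is limited). The gripper opens to 85 mm and grips with 20 to 120 N. Pads are 22 mm wide; open, the fingers measure 114 mm over their backs; the gripper's body (76 mm by 85 mm) begins 54 mm behind the grasp point. The pads swing forward as they close: fully open they stand 13 mm farther back than shut.
Start: joints at [1.132, 0.313, 0.046, 1.304, 0, 1.431], TCP at [0.169, 0.55, 0.231] pointing down, gripper open.
Joint ranges: [-2.76, 2.76], [-0.86, 1.69], [-1.03, 1.26], [-2.2, 2.34], [-1.47, 1.5], [-3.14, 3.14]. Speed limits (rad/s): [2.57, 2.57, 3.14, 3.14, 3.14, 3.14].

## Interface

Orientations are given as a unit quaternion [w, x, y, z].
In Python, from workcell import env, viewer gives the robot as it stands. The module is installed in compiled form; this text tells all that it offers.
- The arm moves only by the shell command python3 -m inch 'ROWS' [OPENING] [FORCE]. ROWS is JSON, a list of rows, each a list of 2 entries, a list of its own where there are three numbers: the shift along the tool's x, y, z in m, then the turn about the tool's z in degrees. In form: [[[tx, ty, tz], spin], ...]. A call has 1 to 5 rows; each row is the pose to reach, as a shift and turn from the pose measured when the call began, along the tool's axes at that moment; what a row does not reach only later rows make up. A row lasts 1/12 s, in which the tool goes at most 41.7 mm and 7.16 degrees, less where a joint would pass 70% of its speed; a pose out of reach is approached as far as the arm can. A call with a gripper value outside its range is refused whole. OPENING is the closure, from 0 (fully open) to 1 (shut), set as the call begins (- or left out, the last holds). The fingers move at their own pace and stop on an object; FORCE is the grip in N (left out, the last holds). Time passes only in rows, so rows that repeat a pose let the fingers close. It gives the time, the measured TCP pose, the force and the opening at its end, in the units of the state.
- env.get_state(): the state, without advancing time (a new reading comes with each control period).
- viewer.read_camera(name): name is "side" or "top" or "wrist"; returns a dict with "image" (400x640x3 uint8, red, green, blue), "depth" (400x640 float32, m along the optical axis (not along the pixel's ray), 0 where there is no reading), "vertical_fov" (degrees; the focal length in pixels is half the picture's height over the tangent of half this angle, whatever the lens; pixels are square), "cx", "cy" (the principal point, pixels), "R" (3x3) and "t" (3): a world point X has camera coordinates R X + t; the wrist camera has in their place "T_tool_cam" (4x4, takes a point from camera to tool coordinates, whose origin is the TCP and whose axes are the flange's). Camera axes: x right, y down, z forward; pixel columns grow to the right and rows downward; lengths in m; the calibration is good to about 2 mm. The wrist camera is an equidistant fisheye: a pixel r from the principal point sees the ray r / f radians off the axis. A picture is of the moment at which its call begins: read the wrist's pose just before it.
- env.hand_in(): hands the job in, once; it reports no verdict.
The state is a dict: "clock": time; "joint_pos": joint angles; "qvel": joint speeds; "tau": joint torques, N m; "tcp_pos": TCP position; "orientation": TCP orientation; "wrist_force": force on the tool from outside, world axes, zero at the start; "ft_torque": the same for the moment, N m; "finger_gap": finger opening in m.
Only numpy, scipy, OpenCV 4.12 (cv2) and the standard library are available. Lean on these libraries where they do the work, as an engineer would, in place of code of your own. Each camera call takes 0.05 s, during which the arm holds its last target. There are 200 camera calls.

## Task

Hang the work lantern on the sprung pull-down hook over the bench: lift it out of its caddy, stand it on the bench within the hook's swing, raise its wire bail upright and let go of it. Then pull the hook down to it, swing it in under the bail and ease it up until it is fully home with the lantern hanging still from it. Never let the hook snap back up, do not knock the lantern over, and leave the other things where they are.

Things in the scene. Friction and masses are not known exactly. Their poses are not given: they have to be found in the camera images.
- lantern: orange LED work lantern, loose, about 0.5 kg, upright in one of the caddy's pockets. Origin: centre of its underside, z up. Black base 76 mm across (0 to 30 mm high), pale lens 54 mm across (30 to 68), orange shoulder 68 mm across (68 to 82), black knob on top. The bail's ears stick out to +x and -x (44 mm from the axis) at 75 mm height; the bail is folded down on its -y side.
- lantern_knob (a point): centre of the lantern's ribbed black knob, 97 mm above the lantern's underside: 40 mm across, from 82 to 112 mm height, gripped from above at any yaw; the folded bail lies wholly below it.
- bail (a joint): angle of the lantern's wire bail about its hinge, which runs along the lantern's x through its axis at 75 mm height. 0 = folded down, pointing to the lantern's -y and 20 degrees (0.35 rad) below level; 0.35 = level; 1.92 = upright over the knob; stop at 2.27. Light friction (about 0.3 N at the bar) holds it at any angle. Forcing the bar inward tips the lantern.
- bail_bar (a point): middle of the bail's black grip bar: a round sleeve, 10 mm thick and 34 mm long, that turns on the wire, parallel to the lantern's x, 85 mm from the hinge; 5 mm wire legs splay from its ends to the ears. With the lantern on the bench the bar is 46 mm above the bench when folded, 160 mm when upright, with 43 mm clear between knob and bar.
- caddy: fixed light grey open caddy, outside 218 (its x) x 154 (its y) x 72 mm high, walls and floor 6 mm, one middle wall: two pockets side by side along its x, each 100 x 142 mm inside. Origin: centre of its underside. The folded bail lies down in the pocket, about 8 mm from the wall, its bar below the rim.
- hook (a joint): how far the hook is pulled down, m: 0 = fully up (home), 0.16 = lower stop. It slides vertically in the spring tube (36 mm across, lower end 402 mm above the bench) at the jib's end; the spring pulls it up with about 9 N at 0 and 11 N at 0.14, more than the lantern weighs, so a hook let go when low flies up.
- hook_grip (a point): middle of the hook's red rubber grip, gripped from above: a level round bar 16 mm thick, 80 mm long, 330 mm above the bench at home, on the outer end of a jib that swings about a fixed green post (34 mm across) 370 mm from here; the pull rod is 110 mm from here on the way to the post. Frame: x towards the post, y sideways to the hook's open side, z up.
- hook_seat (a point): where the axis of a hung 10 mm bar rests in the hook: on the pull rod's axis, 78.5 mm below the grip's axis (251 mm above the bench at home). J-shaped hook of 7 mm wire, in the upright plane across the jib: shank on its -y side, open tip on its +y side, 25 mm wide inside. Tip's top 7 mm above this point, underside of the bend 12 mm below. To hook a bar, move to +y with the tip passing under it.
- claw: the J-shaped steel hook itself, on the pull rod; origin on the rod's axis at the red grip's height; axes as hook_grip. The green jib arm (590 to 660 mm above the bench) swings with it level about the post, 260 mm from the rod; it points straight at the robot mid-way and swings 1.1 rad either way. Light friction (under 0.5 N at the grip) holds it at any angle.
- spray_can: loose red spray can, 54 mm across, about 130 mm high, upright in the caddy's other pocket; origin at its underside. To be left alone.
- paint_tin: loose closed white and steel paint tin, 86 mm across, 98 mm high; origin at its underside. To be left alone.
- jar: loose glass jar with brass lid, 68 mm across, 85 mm high; origin at its underside. To be left alone.
- tape: loose grey roll of tape lying flat, 104 mm across, 48 mm high; origin at its underside. To be left alone.
- hammer: loose hammer, 260 mm long, lying along its x, head at +x; origin mid-length. To be left alone.
- brush: loose paint brush, 200 mm long, lying along its x; origin mid-length. To be left alone.
- screwdriver: loose yellow screwdriver, 200 mm long, lying along its x; origin mid-length. To be left alone.

How it is judged:
By the outcome, as a careful person would: the job done as asked, in the order asked, and still so for the second after the job is handed in, with the robot touching nothing.
It also fails if it takes over 72 s, if anything falls off the work surface, if the arm or the gripper's body presses on something with over 40 N, if the wrist force passes 120 N, or if a joint passes its speed limit or range.

## Working session

There is one attempt and no reset: what is moved stays moved. The work goes in short steps, Python scripts to look and compute and a shell command to move; the robot and the scene stay as the last step left them, time stands still between calls to the robot, and variables do not carry over. Pictures are saved under pics/ and viewed, on a budget of 13 in all, crops included, one or two more only if the job needs it, and the job is handed in when it is done.

```bash
mkdir -p pics
cat > h.py <<'E'
import numpy as np, cv2
from workcell import env, viewer
from scipy.spatial.transform import Rotation as Ro
def tool():
    s=env.get_state(); q=s["orientation"]; return np.array(s["tcp_pos"]),Ro.from_quat([q[1],q[2],q[3],q[0]]).as_matrix()
def cam(n):
    p,R=tool(); c=viewer.read_camera(n); c["f"]=200/np.tan(np.radians(c["vertical_fov"]/2)); c["n"]=n
    if n=="wrist":
        T=np.array(c["T_tool_cam"]); c["Rc"]=R@T[:3,:3]; c["o"]=p+R@T[:3,3]
    else:
        c["Rc"]=np.array(c["R"]).T; c["o"]=-c["Rc"]@np.array(c["t"])
    return c
def rays(c,u,v):
    u=np.asarray(u,float);v=np.asarray(v,float)
    x=(u-c["cx"])/c["f"]; y=(v-c["cy"])/c["f"]
    if c["n"]=="wrist":
        r=np.hypot(x,y)+1e-12; d=np.stack([np.sin(r)*x/r,np.sin(r)*y/r,np.cos(r)],-1)
    else: d=np.stack([x,y,np.ones_like(x)],-1)
    return d@c["Rc"].T, d
def onplane(c,u,v,z):
    w,_=rays(c,u,v); s=(z-c["o"][2])/w[...,2]; return c["o"]+w*s[...,None]
def cloud(c):
    vv,uu=np.mgrid[0:400,0:640]; w,d=rays(c,uu,vv); P=c["o"]+w*(c["depth"]/d[...,2])[...,None]; P[c["depth"]<=0]=np.nan; return P
def proj(c,X):
    q=(np.asarray(X)-c["o"])@c["Rc"]
    if c["n"]=="wrist":
        r=np.hypot(q[...,0],q[...,1]); t=np.arctan2(r,q[...,2]); k=t/(r+1e-12)
        return np.stack([c["cx"]+c["f"]*k*q[...,0],c["cy"]+c["f"]*k*q[...,1]],-1)
    return np.stack([c["cx"]+c["f"]*q[...,0]/q[...,2],c["cy"]+c["f"]*q[...,1]/q[...,2]],-1)
def save(c,name): cv2.imwrite("pics/"+name+".png",cv2.cvtColor(c["image"],cv2.COLOR_RGB2BGR))
E
python3 - <<'E'
from h import *
a=cam("side");b=cam("top")
img=np.vstack([a["image"],b["image"]]); img=cv2.resize(img,(480,600),interpolation=cv2.INTER_AREA)
cv2.imwrite("pics/a.png",img[...,::-1]); save(a,"side0"); save(b,"top0")
for c in(a,b): print(c["n"],c["o"],c["Rc"][:,2],c["f"])
print(env.get_state(), env.grip_point_offset)
E
```

```text
side [-0.24886108 -0.733282    1.06575513] [ 0.56135644  0.54702446 -0.62100177] 491.81843961893804
top [0.29711452 0.02318006 1.60796097] [ 1.87724069e-01  1.89306332e-04 -9.82221787e-01] 493.1105394085424
{'clock': 0.1, 'joint_pos': array([1.13240349e+00, 3.13974341e-01, 4.50882757e-02, 1.30360081e+00,
       3.28538784e-05, 1.43119313e+00]), 'qvel': array([-0.00011699, -0.00174847,  0.00070015,  0.00089982,  0.00035339,
        0.00028914]), 'tau': array([ 3.07965092e-03, -4.81724238e+01,  2.99245155e+01,  1.27864850e-02,
       -8.49587605e-05,  2.17086944e-05]), 'tcp_pos': array([0.16906497, 0.54910611, 0.23046838]), 'orientation': array([-2.56642509e-04,  1.48839679e-01,  9.88860979e-01, -8.05540636e-04]), 'wrist_force': array([ 0.72730759, -0.3375191 , -0.13493358]), 'ft_torque': array([ 0.02764987, -0.05173341, -0.01938679]), 'finger_gap': 0.0858101168406074} -0.0187
```

View pics/top0.png

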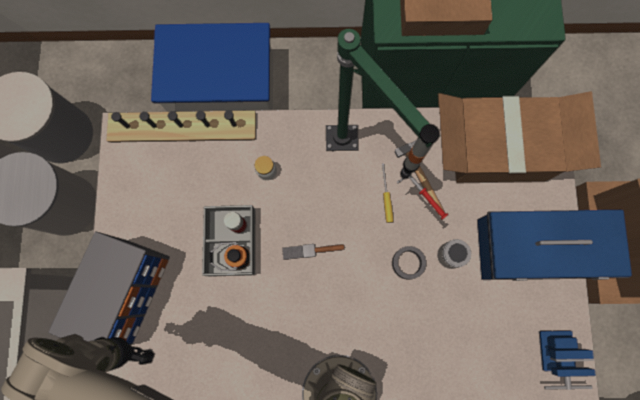

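View pics/side0.png

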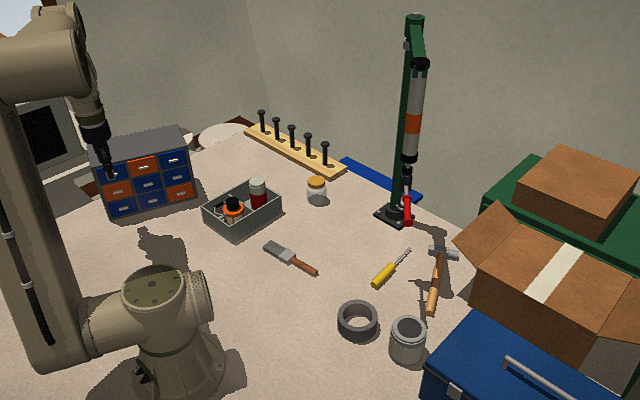

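The top view shows the caddy around (230,240), with the lantern at (235,257) and its bail to the left (+y). The spray can is at (235,220), the post base at (343,138) and the red grip at (432,203). In the side view the hook is seen near (405,175) with the grip at (407,212).

Run:
```python
from h import *
a=cam("side");b=cam("top")
for c in (a,b):
    P=cloud(c); h=cv2.cvtColor(c["image"],cv2.COLOR_RGB2HSV).astype(int); H,S,V=h[...,0],h[...,1],h[...,2]
    X,Y,Z=P[...,0],P[...,1],P[...,2]
    red=((H<6)|(H>174))&(S>150)&(V>90)&(Z>.2)&(Z<.45)&(X>.3)
    p=P[red]; print(c["n"],"grip",len(p),np.median(p,0))
    q=p[:,:2]-p[:,:2].mean(0); w=np.linalg.svd(q)[2][0]; t=q@w; print(" mean",p.mean(0)," dir",w,t.min(),t.max(), "z",np.percentile(p[:,2],[2,50,98]))
    green=(H>50)&(H<90)&(S>80)&(X>.3)&(X<.95)&(Y<.3)&(Y>-.5)
    g=P[green&(Z>.62)&(Z<.7)]; print(" jib",len(g)); 
    if len(g)>5:
        q=g[:,:2]-g[:,:2].mean(0); w=np.linalg.svd(q,full_matrices=False)[2][0]; t=q@w; print("  ",g.mean(0),w,t.min(),t.max(), g[t.argmin()],g[t.argmax()])
    g=P[green&(Z>.1)&(Z<.55)]; print(" post",len(g),np.median(g,0) if len(g) else 0)
    o=(H>4)&(H<16)&(S>150)&(V>120)&(Y>.1)&(Y<.5)&(X>.2)&(X<.6)&(Z>.04)&(Z<.15); p=P[o]; print(" shoulder",len(p),np.median(p,0),p.min(0),p.max(0))
b_=cv2.resize(b["image"][195:290,190:285],(570,570),interpolation=cv2.INTER_CUBIC)
cv2.imwrite("pics/lan.png",b_[...,::-1])
P=cloud(b)
def circ(m):
    p=P[m];(x,y),r=cv2.minEnclosingCircle(p[:,:2].astype(np.float32)); return x,y,r,len(p)
X,Y,Z=P[...,0],P[...,1],P[...,2]
box=(X>.25)&(X<.6)&(Y>.15)&(Y<.5)
print("top of lantern/can", circ(box&(Z>.10)&(Z<.15)))
m=box&(Z>.062)&(Z<.08);pts=P[m];print("rim",len(pts),cv2.minAreaRect(pts[:,:2].astype(np.float32)))
import itertools
n,l,st,ce=cv2.connectedComponentsWithStats((box&(Z>.085)&(Z<.17)).astype(np.uint8))
for i in range(1,n):
    if st[i,4]>15: p=P[l==i]; print(i,st[i],np.median(p,0),p.min(0),p.max(0),np.percentile(p[:,2],95))
```

```text
side grip 198 [ 0.52182747 -0.25710032  0.33502863]
 mean [ 0.5254485  -0.25610151  0.33442421]  dir [-0.79033743 -0.61267181] -0.05472831236411363 0.042335682023835586 z [0.32468599 0.33502863 0.34020668]
 jib 772
   [ 0.723255   -0.09896366  0.64503265] [-0.78393282 -0.62084566] -0.1395211266566777 0.15834079831951606 [ 0.84464548 -0.02751411  0.65785063] [ 0.60491884 -0.20458282  0.62526074]
 post 925 [ 0.80716438 -0.02892951  0.34663689]
 shoulder 101 [0.40476704 0.30621512 0.08619814] [0.38798865 0.27954501 0.0591465 ] [0.47070696 0.34222744 0.09929759]
top grip 176 [ 0.53122182 -0.25079017  0.33773829]
 mean [ 0.53158579 -0.25078252  0.33782602]  dir [-0.79525981 -0.60626879] -0.04533021928759218 0.04530595807944359 z [0.33235475 0.33773829 0.34402782]
 jib 1950
   [ 0.7321473  -0.09035467  0.64931581] [-0.78342246 -0.62148954] -0.13404815956851954 0.16326397027665043 [ 0.83651137 -0.00622292  0.66087244] [ 0.59857348 -0.18467522  0.64638212]
 post 335 [ 0.8082326  -0.02067521  0.3794277 ]
 shoulder 168 [0.41756231 0.30689834 0.08837252] [0.3907789  0.2815148  0.07909022] [0.45246451 0.34531052 0.09635958]
top of lantern/can (0.47776103019714355, 0.31322264671325684, 0.07436724752187729, 424)
rim 707 ((0.47467875480651855, 0.34203803539276123), (0.2182387411594391, 0.15578202903270721), 0.6306740045547485)
1 [224 212  20  19 301] [0.52323713 0.31200502 0.13442501] [0.50007261 0.28865073 0.08523186] [0.55187558 0.34042746 0.14420766] 0.14121122760135862
3 [224 242  22  28 359] [0.42142414 0.31035338 0.09235372] [0.38182395 0.2815148  0.08503256] [0.46465993 0.3475098  0.12596316] 0.12214043229784588
```

View pics/lan.png

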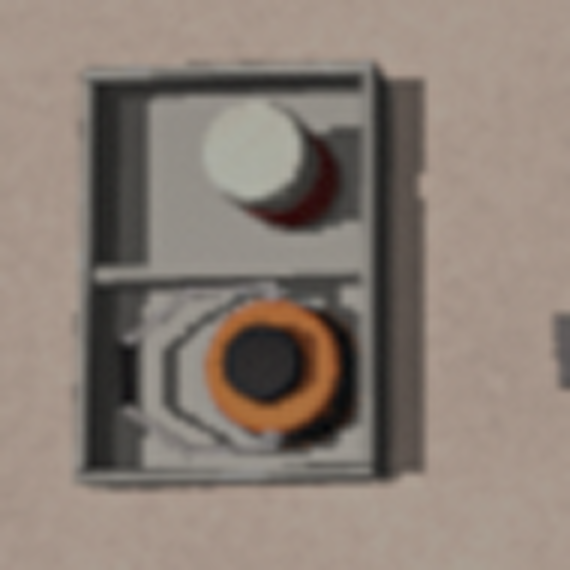

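The crop shows the lantern in the near pocket with its knob at crop (265,362), which is full-image px ~(234,255). The bail points left (world +y) and the ears lie along world x. Next I'll map the free space and refine the positions.

Run:
```python
from h import *
b=cam("top");P=cloud(b);X,Y,Z=P[...,0],P[...,1],P[...,2]
print("knob top",onplane(b,234.2,255.3,.118))
I=b["image"];h=cv2.cvtColor(I,cv2.COLOR_RGB2HSV).astype(int);H,S,V=h[...,0],h[...,1],h[...,2]
vv,uu=np.mgrid[0:400,0:640]
k=(V<75)&(uu>222)&(uu<244)&(vv>243)&(vv<267); 
n,l,st,ce=cv2.connectedComponentsWithStats(k.astype(np.uint8)); print(st[1:],ce[1:]); i=1+st[1:,4].argmax(); print("knob",onplane(b,*ce[i],.118),onplane(b,*ce[i],.113))
o=(H>4)&(H<16)&(S>150)&(V>120)&(uu>215)&(uu<255)&(vv>235)&(vv<280)
pts=np.argwhere(o)[:,::-1]; hull=cv2.convexHull(pts.astype(np.float32)); 
W=onplane(b,hull[:,0,0],hull[:,0,1],.088); (c,ax,an)=cv2.fitEllipse(W[:,:2].astype(np.float32)); print("shoulder",c,ax, cv2.minEnclosingCircle(W[:,:2].astype(np.float32)))
# occupied map on bench
occ=(Z>.012)&(Z<.30)&(X>.25)&(X<.8)&(Y>-.45)&(Y<.25)
n,l,st,ce=cv2.connectedComponentsWithStats(occ.astype(np.uint8))
for i in range(1,n):
    if st[i,4]>12: p=P[l==i]; print(st[i],p[:,:2].min(0).round(3),p[:,:2].max(0).round(3),"z",p[:,2].max().round(3),np.median(p,0).round(3))
# J hook + rod points
m=(Z>.2)&(Z<.42)&(X>.45)&(X<.75)&(Y<-.1)&(Y>-.35); p=P[m]
print(np.round(p[::12],3)[:40])
a=cam("side");Q=cloud(a); m=(Q[...,2]>.2)&(Q[...,2]<.395)&(Q[...,0]>.45)&(Q[...,0]<.75)&(Q[...,1]<-.1)&(Q[...,1]>-.35)
ha=cv2.cvtColor(a["image"],cv2.COLOR_RGB2HSV).astype(int); m&=~((ha[...,1]>150))
q=Q[m]; print("side rod",len(q)); 
for z in np.arange(.22,.4,.02):
    r=q[(q[:,2]>z)&(q[:,2]<z+.02)]; 
    if len(r): print(round(z,2),len(r),np.median(r,0).round(3),r.min(0).round(3),r.max(0).round(3))
cv2.imwrite("pics/hk.png",cv2.resize(a["image"][90:290,350:490],(560,800))[100:700,:,::-1])
```

```text
knob top [0.42102567 0.30985499 0.118     ]
[[243 247   1   1   1]
 [227 249  14  13 140]
 [239 264   5   3   9]] [[243.         247.        ]
 [233.92857143 255.08571429]
 [241.55555556 265.44444444]]
knob [0.42168263 0.31068744 0.118     ] [0.42210065 0.31165225 0.113     ]
shoulder (0.42232561111450195, 0.3131712079048157) (0.062870092689991, 0.06451386958360672) ((0.42234739661216736, 0.3133529722690582), 0.032522525638341904)
[ 440  125   44   58 2010] [ 0.658 -0.45 ] [ 0.8   -0.316] z 0.197 [ 0.721 -0.395  0.154]
[334 141  25  10 120] [ 0.776 -0.079] [0.8   0.002] z 0.05 [ 0.792 -0.032  0.018]
[395 141  21  16 157] [ 0.751 -0.268] [ 0.799 -0.201] z 0.036 [ 0.772 -0.232  0.026]
[326 144   7   6  27] [0.779 0.008] [0.799 0.029] z 0.032 [0.791 0.019 0.016]
[257 156  20  25 387] [0.678 0.195] [0.74 0.25] z 0.098 [0.703 0.224 0.083]
[415 167  29  43 265] [ 0.57 -0.35] [ 0.713 -0.266] z 0.036 [ 0.654 -0.299  0.024]
[383 169   4  18  31] [ 0.651 -0.168] [ 0.708 -0.159] z 0.026 [ 0.677 -0.162  0.018]
[397 178   7   5  18] [ 0.607 -0.19 ] [ 0.623 -0.169] z 0.263 [ 0.615 -0.18   0.251]
[
[... 1198 characters left out ...]

side rod 328
0.22 1 [ 0.617 -0.185  0.24 ] [ 0.617 -0.185  0.24 ] [ 0.617 -0.185  0.24 ]
0.24 26 [ 0.612 -0.179  0.248] [ 0.603 -0.199  0.241] [ 0.631 -0.171  0.257]
0.26 3 [ 0.626 -0.201  0.267] [ 0.626 -0.201  0.261] [ 0.629 -0.2    0.27 ]
0.28 4 [ 0.611 -0.183  0.298] [ 0.61  -0.187  0.293] [ 0.612 -0.179  0.299]
0.3 29 [ 0.605 -0.185  0.314] [ 0.601 -0.199  0.302] [ 0.622 -0.172  0.319]
0.32 111 [ 0.604 -0.198  0.332] [ 0.532 -0.261  0.32 ] [ 0.624 -0.173  0.34 ]
0.34 82 [ 0.61  -0.189  0.35 ] [ 0.6  -0.2   0.34] [ 0.627 -0.171  0.359]
0.36 54 [ 0.612 -0.19   0.374] [ 0.604 -0.198  0.361] [ 0.629 -0.176  0.38 ]
0.38 18 [ 0.614 -0.186  0.383] [ 0.61  -0.191  0.38 ] [ 0.617 -0.178  0.391]
```

View pics/hk.png

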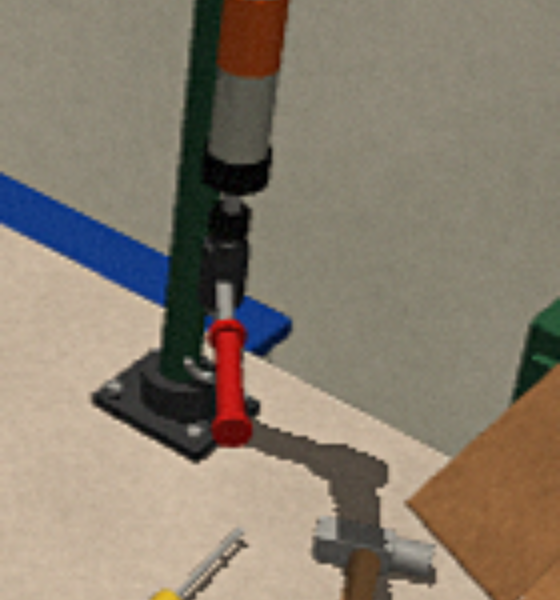

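```bash
python3 -m inch '[[[-0.03,-0.015,0],0],[[-0.064,-0.031,0],0],[[-0.098,-0.048,0],0],[[-0.132,-0.064,0],0],[[-0.165,-0.081,0],0]]' 0 && python3 -m inch '[[[-0.034,-0.017,0],-4],[[-0.068,-0.033,0],-8],[[-0.1,-0.049,0],-12],[[-0.13,-0.063,0],-16],[[-0.147,-0.071,0],-17.1]]' && python3 -m inch '[[[0,0,0],0],[[0,0,0],0]]'
cat > look.py <<'E'
from h import *
import sys
c=cam("wrist"); save(c,sys.argv[1]); print(tool(),c["o"],c["f"],c["cx"],c["cy"])
E
python3 look.py w1
```

```text
clock: 0.72
tcp_pos: [0.304, 0.4223, 0.231]
orientation: [0.0, 0.149, 0.989, -0.0]
wrist_force: [1.0, 0.4, 0.4]
finger_gap: 0.0852
clock: 1.13
tcp_pos: [0.426, 0.3088, 0.2311]
orientation: [0.001, -0.0, 1.0, -0.0]
wrist_force: [-1.1, -0.4, -0.5]
finger_gap: 0.0857
clock: 1.3
tcp_pos: [0.4268, 0.3079, 0.231]
orientation: [0.0, 0.001, 1.0, -0.0]
wrist_force: [-0.3, -0.8, 0.1]
finger_gap: 0.0854
(array([0.42595785, 0.30864065, 0.231005  ]), array([[-9.99999351e-01,  1.04791481e-03,  4.46918555e-04],
       [ 1.04765484e-03,  9.99999282e-01, -5.81542356e-04],
       [-4.47527641e-04, -5.81073762e-04, -9.99999731e-01]])) [0.35309591 0.30706328 0.37413439] 309.70691628693146 315.9946200640248 199.953386775633
```

View pics/w1.png

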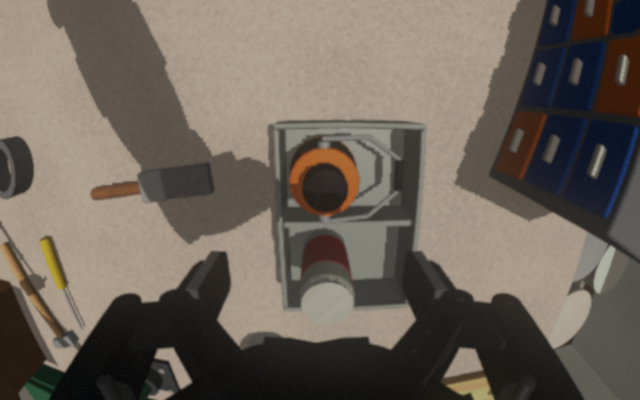

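The wrist view shows the knob at about (324,187) inside the orange ring, the ears near (325,146) and (325,217), and the bail folded to the right (+y).

Run:
```python
from h import *
c=cam("wrist");I=c["image"];h=cv2.cvtColor(I,cv2.COLOR_RGB2HSV).astype(int);H,S,V=h[...,0],h[...,1],h[...,2]
vv,uu=np.mgrid[0:400,0:640]
o=(H>4)&(H<17)&(S>140)&(V>90)&(uu>280)&(uu<370)&(vv>135)&(vv<225)
pts=np.argwhere(o)[:,::-1]; hull=cv2.convexHull(pts.astype(np.float32))[:,0]
W=onplane(c,hull[:,0],hull[:,1],.088)[:,:2].astype(np.float32)
print("shoulder",cv2.fitEllipse(W),cv2.minEnclosingCircle(W))
k=((V<60)&(np.hypot(uu-324,vv-187)<32)).astype(np.uint8)
n,l,st,ce=cv2.connectedComponentsWithStats(k);i=1+st[1:,4].argmax();print(st[i],ce[i])
P=cloud(c); m=(l==i); q=P[m]; q=q[q[:,2]>.112]; print("knob depth",len(q),q.mean(0),q.min(0),q.max(0))
# ears / bail: grey pixels, light, near z .075..
for e in ((325,146),(325,217)): print(onplane(c,*e,.081))
bb=((V<60)&(uu>385)&(uu<412)&(vv>150)&(vv<200)); print("dark right", np.argwhere(bb).mean(0)[::-1] if bb.any() else 0)
```

```text
shoulder ((0.4211398959159851, 0.3142755329608917), (0.06551425904035568, 0.0677684098482132), 105.22216033935547) ((0.42150819301605225, 0.3143783211708069), 0.03399698808789253)
[ 302  165   44   48 1641] [323.37538087 188.61913467]
knob depth 1542 [0.42033803 0.31377627 0.11838031] [0.40143679 0.29508647 0.1120662 ] [0.44071475 0.33230542 0.12079137]
[0.38709322 0.31580699 0.081     ]
[0.45847258 0.31628605 0.081     ]
dark right [403.28487518 177.24375918]
```

```bash
python3 -m inch '[[[0.005,0.0055,0.03],0],[[0.005,0.0055,0.065],0],[[0.005,0.0055,0.1],0],[[0.005,0.0055,0.13],0],[[0.005,0.0055,0.142],0]]' 0 && python3 -m inch '[[[0,0,0],0],[[0,0,0],0],[[0,0,0],0],[[0,0,0],0],[[0,0,0],0]]' 0.4 30 && python3 -m inch '[[[0,0,0],0],[[0,0,0],0],[[0,0,0],0],[[0,0,0],0]]' 1 30; python3 -c "
from h import *;print(tool()[0],env.get_state()['wrist_force'],env.get_state()['finger_gap'])"
```

```text
clock: 1.82
tcp_pos: [0.4165, 0.3144, 0.0849]
orientation: [-0.003, -0.001, 1.0, -0.002]
wrist_force: [-1.0, -0.3, 0.4]
finger_gap: 0.0854
clock: 2.23
tcp_pos: [0.4175, 0.3153, 0.0865]
orientation: [-0.001, -0.002, 1.0, -0.001]
wrist_force: [0.1, -0.1, -1.2]
finger_gap: 0.0511
clock: 2.57
tcp_pos: [0.4184, 0.3156, 0.0877]
orientation: [-0.0, -0.001, 1.0, -0.0]
wrist_force: [0.1, -1.2, 6.4]
finger_gap: 0.0395
[0.41835942 0.3156033  0.08772606] [ 0.0749414  -1.19117248  6.41787727] 0.03946915248802335
```

```bash
python3 -m inch '[[[0,0,-0.01],0],[[0,0,-0.03],0],[[0,0,-0.055],0],[[0,0,-0.08],0],[[0,0,-0.1],0]]' 1 40 && python3 -m inch '[[[0,0,-0.01],0],[[0,0,-0.01],0],[[0,0,-0.01],0]]'; python3 -c "
from h import *;s=env.get_state();print(tool(),s['wrist_force'],s['ft_torque'],s['finger_gap'])"
```

```text
clock: 2.98
tcp_pos: [0.418, 0.3154, 0.1892]
orientation: [-0.001, -0.001, 1.0, -0.0]
wrist_force: [0.2, 0.1, -4.5]
finger_gap: 0.0388
clock: 3.23
tcp_pos: [0.418, 0.3154, 0.1993]
orientation: [-0.001, -0.001, 1.0, -0.0]
wrist_force: [-0.0, 0.9, -5.6]
finger_gap: 0.0388
(array([0.41795799, 0.315376  , 0.19927379]), array([[-9.99995780e-01, -2.69964586e-03, -1.07282586e-03],
       [-2.69879380e-03,  9.99996042e-01, -7.94875034e-04],
       [ 1.07496750e-03, -7.91976344e-04, -9.99999109e-01]])) [-0.04103244  0.9252414  -5.61778685] [-0.09319226  0.02437258 -0.01329358] 0.03883018884779805
```

```bash
python3 -m inch '[[[-0.005,-0.011,0],0],[[-0.015,-0.036,0],0],[[-0.027,-0.065,0],0],[[-0.039,-0.093,0],0],[[-0.051,-0.121,0],0]]' && python3 -m inch '[[[-0.012,-0.028,0],0],[[-0.024,-0.056,0],0],[[-0.036,-0.085,0],0],[[-0.047,-0.112,0],0],[[-0.058,-0.138,0],0]]' && python3 -m inch '[[[-0.012,-0.028,0],0],[[-0.022,-0.051,0],0],[[-0.029,-0.068,0],0],[[-0.033,-0.079,0],0],[[-0.034,-0.081,0],0]]' && python3 -m inch '[[[0,0,0],0],[[0,0,0],0]]' ; python3 -c "
from h import *;s=env.get_state();print(tool(),s['wrist_force'],s['ft_torque'],s['finger_gap'])"
```

```text
clock: 3.65
tcp_pos: [0.4685, 0.1926, 0.1975]
orientation: [-0.002, -0.002, 1.0, -0.001]
wrist_force: [0.6, -0.3, -4.5]
finger_gap: 0.0391
clock: 4.07
tcp_pos: [0.526, 0.0526, 0.1956]
orientation: [-0.004, -0.001, 1.0, -0.001]
wrist_force: [-0.2, 1.3, -4.8]
finger_gap: 0.039
clock: 4.48
tcp_pos: [0.5599, -0.0306, 0.1938]
orientation: [-0.005, 0.0, 1.0, -0.001]
wrist_force: [0.3, 0.4, -4.3]
finger_gap: 0.0388
clock: 4.65
tcp_pos: [0.5589, -0.0302, 0.1928]
orientation: [-0.006, 0.0, 1.0, -0.001]
wrist_force: [-0.7, 0.2, -4.4]
finger_gap: 0.0389
(array([ 0.55890659, -0.03023994,  0.19277079]), array([[-9.99916662e-01,  4.21548035e-04, -1.29031711e-02],
       [ 4.41223972e-04,  9.99998744e-01, -1.52208289e-03],
       [ 1.29025132e-02, -1.52764923e-03, -9.99915592e-01]])) [-0.67019214  0.16731053 -4.39024184] [-0.02960568  0.02447578  0.00750978] 0.03890053303192514
```

```bash
python3 -m inch '[[[-0.003,0.003,0.015],0],[[-0.003,0.003,0.04],0],[[-0.003,0.003,0.07],0],[[-0.003,0.003,0.095],0],[[-0.003,0.003,0.103],0]]' && python3 -m inch '[[[0,0,0.002],0],[[0,0,0.004],0],[[0,0,0.006],0],[[0,0,0.006],0]]' ; python3 -c "
from h import *;s=env.get_state();print(tool(),s['wrist_force'],s['ft_torque'],s['finger_gap'])"
```

```text
clock: 5.07
tcp_pos: [0.557, -0.0254, 0.0858]
orientation: [-0.01, -0.001, 1.0, 0.0]
wrist_force: [-1.6, 0.8, -5.1]
finger_gap: 0.0391
clock: 5.4
tcp_pos: [0.5566, -0.0245, 0.0828]
orientation: [-0.01, -0.001, 1.0, 0.0]
wrist_force: [-7.0, 1.5, 5.8]
finger_gap: 0.0386
(array([ 0.55663172, -0.02452701,  0.08278225]), array([[-9.99815469e-01, -2.70429297e-03, -1.90187810e-02],
       [-2.71312695e-03,  9.99996223e-01,  4.38699857e-04],
       [ 1.90175228e-02,  4.90219271e-04, -9.99819030e-01]])) [-7.0456438   1.45291921  5.80443467] [0.40865383 1.48488503 0.06043623] 0.03862746488389247
```

```bash
python3 -m inch '[[[0,0,-0.001],0],[[0,0,-0.001],0],[[0,0,-0.001],0],[[0,0,-0.001],0]]' 0.3 20 && python3 -m inch '[[[0,0,-0.01],0],[[0,0,-0.03],0],[[0,0,-0.06],0],[[0,0,-0.09],0],[[0,0,-0.12],0]]' 0.3 && python3 -m inch '[[[0.04,0,-0.03],0],[[0.04,0,-0.03],0],[[0.04,0,-0.03],0]]';  python3 look.py w2
```

```text
clock: 5.73
tcp_pos: [0.5578, -0.0246, 0.085]
orientation: [-0.008, -0.001, 1.0, 0.0]
wrist_force: [-0.0, 0.1, -1.1]
finger_gap: 0.0596
clock: 6.15
tcp_pos: [0.5597, -0.0246, 0.2069]
orientation: [-0.008, -0.001, 1.0, 0.0]
wrist_force: [0.5, 0.6, -0.3]
finger_gap: 0.0598
clock: 6.4
tcp_pos: [0.5201, -0.0248, 0.2409]
orientation: [-0.006, -0.001, 1.0, -0.0]
wrist_force: [0.3, -0.3, -0.1]
finger_gap: 0.0596
(array([ 0.52054862, -0.02487107,  0.23906857]), array([[-9.99914216e-01, -2.51154204e-03, -1.28550323e-02],
       [-2.50379954e-03,  9.99996674e-01, -6.18352304e-04],
       [ 1.28565425e-02, -5.86112835e-04, -9.99917179e-01]])) [ 0.44812091 -0.02601769  0.38499234] 309.70691628693146 315.9946200640248 199.953386775633
```

View pics/w2.png

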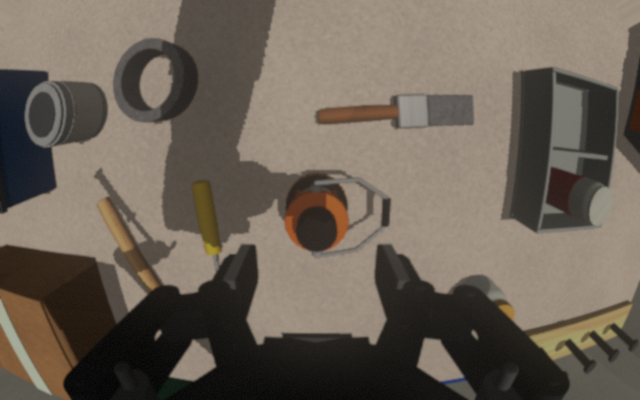

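The lantern is standing upright: knob at (318,228), ears near (318,183) and (317,254), and the bail bar at (386,212) to the right.

```bash
cat > lan.py <<'E'
from h import *
def lan(c,u0,v0,zs=.082):
    I=c["image"];h=cv2.cvtColor(I,cv2.COLOR_RGB2HSV).astype(int);H,S,V=h[...,0],h[...,1],h[...,2]
    vv,uu=np.mgrid[0:400,0:640]
    o=(H>4)&(H<17)&(S>140)&(V>80)&(np.hypot(uu-u0,vv-v0)<48)
    pts=np.argwhere(o)[:,::-1]; hull=cv2.convexHull(pts.astype(np.float32))[:,0]
    W=onplane(c,hull[:,0],hull[:,1],zs)[:,:2].astype(np.float32)
    print("shoulder",cv2.fitEllipse(W),cv2.minEnclosingCircle(W))
    P=cloud(c); q=P[(np.hypot(uu-u0,vv-v0)<14)]; q=q[(q[:,2]>.105)&(q[:,2]<.12)]
    print("knob",len(q),np.median(q,0),(q.min(0)+q.max(0))/2,q.max(0)-q.min(0))
    return P,V,uu,vv
E
python3 - <<'E'
from lan import *
c=cam("wrist")
P,V,uu,vv=lan(c,318,222)
k=((V<70)&(uu>376)&(uu<398)&(vv>190)&(vv<235)).astype(np.uint8)
n,l,st,ce=cv2.connectedComponentsWithStats(k);i=1+st[1:,4].argmax();print(st[i],ce[i],onplane(c,*ce[i],.046),np.nanmedian(P[l==i],0))
pts=np.argwhere(l==i)[:,::-1]; W=onplane(c,pts[:,0],pts[:,1],.049); print(cv2.minAreaRect(W[:,:2].astype(np.float32)))
for e in ((318,183),(317,254)): print(onplane(c,*e,.078))
E
```

```text
shoulder ((0.5585788488388062, -0.025745678693056107), (0.06498803943395615, 0.06671392917633057), 63.59941101074219) ((0.5578386187553406, -0.026183366775512695), 0.033983901143074036)
knob 534 [ 0.5490231  -0.02432435  0.11243463] [ 0.55058898 -0.02417356  0.10965098] [0.02143189 0.02456794 0.00920168]
[383 200   7  26 156] [385.71153846 212.14102564] [0.55993555 0.05506839 0.046     ] [0.55748209 0.0533571  0.05294089]
((0.5595681071281433, 0.05471310019493103), (0.030795032158493996, 0.007122259121388197), 3.805523157119751)
[ 0.51842842 -0.02426738  0.078     ]
[ 0.59758288 -0.02496164  0.078     ]
```

```bash
python3 -m inch '[[[-0.013,0.027,0],0],[[-0.026,0.054,0],0],[[-0.041,0.0794,0.01],0],[[-0.041,0.0794,0.045],0],[[-0.041,0.0794,0.08],0]]' 0.65 20 && python3 -m inch '[[[0,0,0.03],0],[[0,0,0.055],0],[[0,0,0.065],0],[[0,0,0.065],0]]'; python3 -c "
from h import *;s=env.get_state();p,R=tool();print(p,R,s['wrist_force'],s['finger_gap']);print(R.T@(np.array([.5595,.0545,.027])-p))"
```

```text
clock: 6.92
tcp_pos: [0.5623, 0.0563, 0.1555]
orientation: [-0.006, -0.003, 1.0, -0.0]
wrist_force: [-0.1, 0.2, -1.3]
finger_gap: 0.0295
clock: 7.25
tcp_pos: [0.5588, 0.0565, 0.0862]
orientation: [-0.01, -0.003, 1.0, 0.0]
wrist_force: [-0.6, 0.1, 0.8]
finger_gap: 0.0298
[0.55882923 0.05646914 0.08615392] [[-9.99781782e-01 -5.30259370e-03 -2.02057360e-02]
 [-5.30771230e-03  9.99985894e-01  1.99703305e-04]
 [ 2.02043920e-02  3.06905960e-04 -9.99795823e-01]] [-0.6217914   0.0709839   0.79656703] 0.029796453761136776
[-0.00185534 -0.00199082  0.0591279 ]
```

```bash
python3 -m inch '[[[-0.002,-0.002,0.025],0],[[-0.002,-0.002,0.045],0],[[-0.002,-0.002,0.059],0],[[-0.002,-0.002,0.059],0],[[-0.002,-0.002,0.059],0]]'
python3 - <<'E'
from h import *
s=env.get_state();p,R=tool();print(p,R,s['wrist_force'],s['finger_gap'])
c=cam("wrist");save(c,"w3");print(proj(c,np.array([[.5595,.0545,.046],[.5425,.0545,.046],[.5765,.0545,.046]])))
E
```

```text
clock: 7.67
tcp_pos: [0.5601, 0.0546, 0.0277]
orientation: [-0.01, -0.003, 1.0, 0.0]
wrist_force: [-0.3, 0.5, 0.5]
finger_gap: 0.0301
[0.56005861 0.05460889 0.0277273 ] [[-9.99782025e-01 -5.25962550e-03 -2.02049298e-02]
 [-5.27047247e-03  9.99985994e-01  4.83634248e-04]
 [ 2.02021031e-02  5.90018354e-04 -9.99795743e-01]] [-0.31378219  0.53419039  0.47686059] 0.030106292938008965
[[318.36318734 272.7269483 ]
 [318.69557309 239.09451242]
 [318.04568662 302.75224179]]
```

View pics/w3.png

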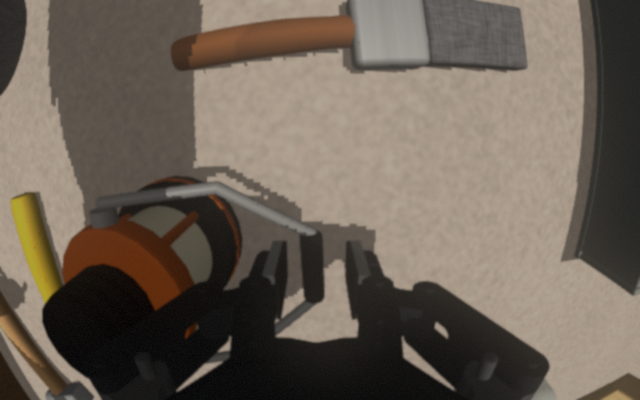

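The bar sits between the fingers at (312,235)–(313,300), nearly centred and aligned. I'll close on it.

```bash
python3 -m inch '[[[0,-0.002,0],0],[[0,-0.002,0],0],[[0,-0.002,0],0],[[0,-0.002,0],0],[[0,-0.002,0],0]]' 1 20
python3 - <<'E'
from h import *
s=env.get_state();p,R=tool();print(p,s['wrist_force'],s['finger_gap'])
print(Ro.from_matrix(R).as_euler('xyz',degrees=True))
hy,hz=-.026,.075; y0=p[1]; 
for a in np.radians(np.arange(-20,96,5)):
    print(round(np.degrees(a)), (np.array([hy+.085*np.cos(a)-(hy+.085*np.cos(np.radians(-20))), .085*np.sin(a)-.085*np.sin(np.radians(-20))])*1000).round(1))
E
```

```text
clock: 8.13
tcp_pos: [0.5618, 0.0523, 0.029]
orientation: [-0.008, -0.003, 1.0, -0.0]
wrist_force: [3.4, -0.2, 0.7]
finger_gap: 0.0091
[0.56178058 0.05225013 0.02897511] [ 3.38057275 -0.1847972   0.70621857] 0.009073077537287654
[-179.99565785   -0.94965012 -179.69855736]
-20 [0. 0.]
-15 [2.2 7.1]
-10 [ 3.8 14.3]
-5 [ 4.8 21.7]
0 [ 5.1 29.1]
5 [ 4.8 36.5]
10 [ 3.8 43.8]
15 [ 2.2 51.1]
20 [ 0.  58.1]
25 [-2.8 65. ]
30 [-6.3 71.6]
35 [-10.2  77.8]
40 [-14.8  83.7]
45 [-19.8  89.2]
50 [-25.2  94.2]
55 [-31.1  98.7]
60 [-37.4 102.7]
65 [-44.  106.1]
70 [-50.8 108.9]
75 [-57.9 111.2]
80 [-65.1 112.8]
85 [-72.5 113.7]
90 [-79.9 114.1]
95 [-87.3 113.7]
```

```bash
python3 -m inch '[[[0,0.001,-0.0035],0],[[0,0.0022,-0.0071],0],[[0,0.0038,-0.0143],0],[[0,0.0048,-0.0217],0],[[0.0005,0.0051,-0.0291],0]]'; python3 -c "
from h import *;s=env.get_state();p,R=tool();print(p,s['wrist_force'],s['ft_torque'],s['finger_gap'],R[:,2])"
```

```text
clock: 8.55
tcp_pos: [0.5616, 0.0572, 0.059]
orientation: [-0.008, -0.003, 1.0, -0.0]
wrist_force: [0.7, -1.5, -0.4]
finger_gap: 0.0091
[0.56164291 0.05723859 0.05895207] [ 0.72362441 -1.54994036 -0.44371775] [-0.36273207 -0.29643824  0.07694175] 0.009138749691592106 [-1.67691503e-02 -8.28360496e-04 -9.99859045e-01]
```

```bash
python3 -m inch '[[[0,-0.0006,0.0],0],[[0,-0.0013,-0.0074],0],[[0,-0.0023,-0.0147],0],[[0,-0.0039,-0.0215],0],[[0.0005,-0.006,-0.0284],0]]'; python3 -c "
from h import *;s=env.get_state();p,R=tool();print(p,s['wrist_force'],s['ft_torque'],s['finger_gap'],R[:,2])
print(np.degrees(np.arctan2(p[2]+.0168-.075,p[1]+.0276)),np.hypot(p[2]+.0168-.075,p[1]+.0276))"
```

```text
clock: 8.97
tcp_pos: [0.5617, 0.0512, 0.0881]
orientation: [-0.008, -0.003, 1.0, -0.0]
wrist_force: [1.0, -0.0, -0.6]
finger_gap: 0.0091
[0.56165267 0.0512152  0.08809838] [ 1.04975776 -0.02548911 -0.59339843] [ 0.07103232 -0.28919236  0.10292885] 0.009132226859905787 [-1.67057696e-02 -7.53545974e-04 -9.99860165e-01]
20.774137053587616 0.08429560590874788
```

```bash
python3 -m inch '[[[0,-0.0028,-0.0069],0],[[0,-0.0063,-0.0135],0],[[0,-0.0102,-0.0197],0],[[0,-0.0148,-0.0256],0],[[0.0005,-0.0198,-0.0311],0]]'; python3 -c "
from h import *;s=env.get_state();p,R=tool();print(p,s['wrist_force'],s['ft_torque'],s['finger_gap'],R[:,2])
print(np.degrees(np.arctan2(p[2]+.0168-.075,p[1]+.0276)),np.hypot(p[2]+.0168-.075,p[1]+.0276))"
```

```text
clock: 9.38
tcp_pos: [0.5616, 0.0307, 0.1196]
orientation: [-0.009, -0.003, 1.0, -0.0]
wrist_force: [-0.0, -0.9, -2.0]
finger_gap: 0.0089
[0.56161477 0.03071229 0.11963272] [-0.0188992  -0.93561123 -2.04380321] [-0.28860823 -0.16831159  0.07619724] 0.008882339894624966 [-0.01713998 -0.00102383 -0.99985258]
46.492726000372265 0.08470125233499763
```

```bash
python3 -m inch '[[[0,-0.004,-0.0025],0],[[0,-0.0095,-0.007],0],[[0,-0.0158,-0.0113],0],[[0,-0.0224,-0.0148],0],[[0.0005,-0.0292,-0.0177],0]]'; python3 -c "
from h import *;s=env.get_state();p,R=tool();print(p,s['wrist_force'],s['ft_torque'],s['finger_gap'],R[:,2])
print(np.degrees(np.arctan2(p[2]+.0168-.075,p[1]+.0276)),np.hypot(p[2]+.0168-.075,p[1]+.0276))"
```

```text
clock: 9.8
tcp_pos: [0.5615, 0.0009, 0.1375]
orientation: [-0.009, -0.003, 1.0, -0.0]
wrist_force: [1.0, -0.2, -3.3]
finger_gap: 0.0092
[0.56151777 0.00088374 0.13754966] [ 1.02671438 -0.20361901 -3.33857272] [-0.05268445 -0.21028358  0.0397995 ] 0.009234906736648306 [-1.73711074e-02 -9.49964663e-04 -9.99848660e-01]
70.25364493632667 0.0843071250567378
```

```bash
python3 -m inch '[[[0,-0.003,0.0005],0],[[0,-0.009,-0.001],0],[[0,-0.016,-0.0022],0],[[0,-0.022,-0.0028],0],[[0,-0.0285,-0.003],0]]'; python3 -c "
from h import *;s=env.get_state();p,R=tool();print(p,s['wrist_force'],s['ft_torque'],s['finger_gap'],R[:,2])
print(np.degrees(np.arctan2(p[2]+.0168-.075,p[1]+.0276)),np.hypot(p[2]+.0168-.075,p[1]+.0276))"
```

```text
clock: 10.22
tcp_pos: [0.5633, -0.0282, 0.1421]
orientation: [-0.007, -0.003, 1.0, -0.001]
wrist_force: [2.1, -0.2, 4.7]
finger_gap: 0.0092
[ 0.563265   -0.02820534  0.14209376] [ 2.14166767 -0.19087832  4.70632906] [ 0.09924999 -0.41633299  0.04647766] 0.009175063190583966 [-0.01349378 -0.00124278 -0.99990818]
90.41341286146314 0.08389594677213337
```

```bash
python3 -m inch '[[[0,0,-0.0005],0],[[0,0,-0.0005],0],[[0,0,-0.0005],0],[[0,0,-0.0005],0]]' 0.65 20 && python3 -m inch '[[[0,0,-0.008],0],[[0,0,-0.03],0],[[0,0,-0.06],0],[[0.02,0,-0.09],0],[[0.05,0,-0.12],0]]' && python3 -m inch '[[[0.02,0,-0.03],0],[[0.02,0,-0.03],0],[[0.02,0,-0.03],0]]'; python3 look.py w4; python3 -c "
from h import *
c=cam('side');save(c,'s4');cv2.imwrite('pics/w4b.png',np.hstack([cv2.resize(cv2.imread('pics/w4.png')[100:400,170:470],(400,400)),cv2.resize(c['image'][120:320,230:430][...,::-1],(400,400),interpolation=2)]))"
```

```text
clock: 10.55
tcp_pos: [0.5626, -0.0279, 0.1421]
orientation: [-0.008, -0.003, 1.0, -0.0]
wrist_force: [0.0, 0.1, -0.6]
finger_gap: 0.0301
clock: 10.97
tcp_pos: [0.5157, -0.028, 0.2632]
orientation: [-0.007, -0.003, 1.0, -0.0]
wrist_force: [-0.2, 0.4, -0.1]
finger_gap: 0.03
clock: 11.22
tcp_pos: [0.4965, -0.0279, 0.2964]
orientation: [-0.005, -0.003, 1.0, -0.001]
wrist_force: [0.4, -0.3, -0.3]
finger_gap: 0.0299
(array([ 0.49639078, -0.0279423 ,  0.29450864]), array([[-0.99989865, -0.00646104, -0.01268659],
       [-0.00644441,  0.99997832, -0.0013509 ],
       [ 0.01269504, -0.001269  , -0.99991861]])) [ 0.4242701  -0.02928102  0.44034318] 309.70691628693146 315.9946200640248 199.953386775633
```

View pics/w4b.png

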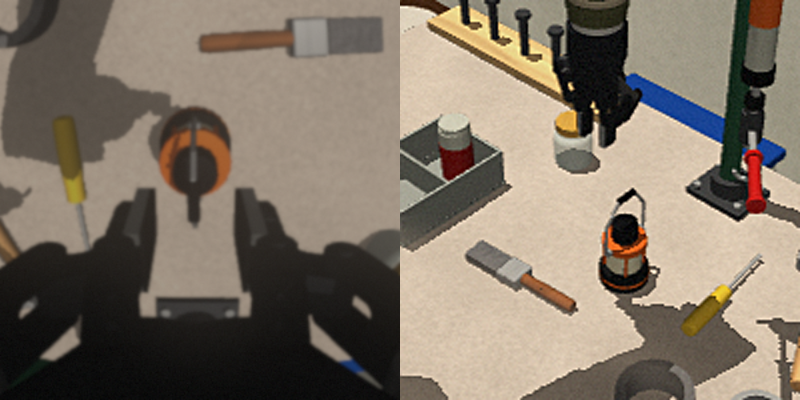

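The left panel shows the wrist view: the bail stands over the knob, with the bar end-on at (193,208) in the crop. The right panel shows the side view, with the lantern standing and the bail upright. Next I'll move over the hook grip.

```bash
python3 -c "
from h import *
c=cam('wrist');print('bar',onplane(c,315,256,.16))" ; python3 -m inch '[[[0,-0.01,-0.025],0],[[-0.005,-0.03,-0.055],0],[[-0.01,-0.06,-0.085],0],[[-0.016,-0.095,-0.105],0],[[-0.02,-0.13,-0.105],0]]' 0.5 && python3 -m inch '[[[-0.006,-0.035,0],-7],[[-0.012,-0.065,0],-14],[[-0.013,-0.085,0],-21],[[-0.013,-0.093,0],-28],[[-0.013,-0.093,0],-35]]' && python3 -m inch '[[[0,0,0],-2.5],[[0,0,0],-2.5],[[0,0,0],-2.5]]'
cat > grip.py <<'E'
from h import *
c=cam("wrist");P=cloud(c);h=cv2.cvtColor(c["image"],cv2.COLOR_RGB2HSV).astype(int);H,S,V=h[...,0],h[...,1],h[...,2]
p0,R=tool()
m=((H<6)|(H>174))&(S>150)&(V>60)&(np.hypot(P[...,0]-p0[0],P[...,1]-p0[1])<.12)&(P[...,2]>.12)
p=P[m];print(len(p),"mean",p.mean(0),"z",np.percentile(p[:,2],[5,50,95]))
q=p[:,:2]-p[:,:2].mean(0);w=np.linalg.svd(q,full_matrices=False)[2][0];w*=np.sign(w[0]);t=q@w;print("dir",w,np.degrees(np.arctan2(w[1],w[0])),t.min(),t.max(),"mid",p[:,:2].mean(0)+w*(t.min()+t.max())/2)
pts=np.argwhere(m)[:,::-1].astype(float);W=onplane(c,pts[:,0],pts[:,1],np.percentile(p[:,2],90)-.004)[:,:2].astype(np.float32);print("plane rect",cv2.minAreaRect(W))
print("tool",p0,R[:,:].round(4).tolist(),"jaw ang",np.degrees(np.arctan2(R[1,1],R[0,1])))
save(c,"grip")
E
python3 grip.py
```

```text
bar [ 0.56152335 -0.02983154  0.16      ]
clock: 11.78
tcp_pos: [0.5202, -0.159, 0.3999]
orientation: [-0.006, -0.004, 1.0, -0.001]
wrist_force: [1.0, -0.3, -1.0]
finger_gap: 0.043
clock: 12.2
tcp_pos: [0.5342, -0.2546, 0.3964]
orientation: [-0.008, -0.306, 0.952, 0.003]
wrist_force: [0.2, -0.0, 0.1]
finger_gap: 0.0431
clock: 12.45
tcp_pos: [0.5344, -0.2548, 0.3942]
orientation: [-0.009, -0.326, 0.945, 0.004]
wrist_force: [0.2, -0.3, 0.1]
finger_gap: 0.043
1304 mean [ 0.54414914 -0.24292828  0.33792226] z [0.33515409 0.3378947  0.34168423]
dir [0.79450324 0.60725991] 37.39163946312017 -0.061001587272386054 0.029897752353376324 mid [ 0.53179309 -0.25237233]
plane rect ((0.534137487411499, -0.2523157000541687), (0.09329159557819366, 0.019312191754579544), 39.388084411621094)
tool [ 0.53442385 -0.25455164  0.39484304] [[-0.7871, -0.6166, -0.0195], [-0.6167, 0.7872, 0.0017], [0.0143, 0.0134, -0.9998]] jaw ang 128.06939056946814
```

View pics/grip.png

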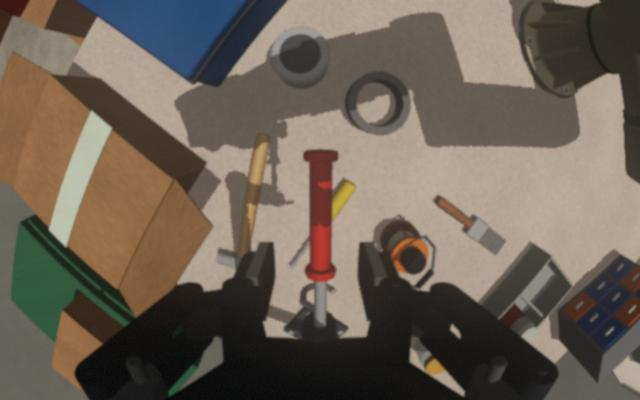

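The red grip runs from (321,152) to (320,278), aligned between the fingers, and the J tip shows at (308,297) on the lantern-side view. I'll descend and grasp.

```bash
python3 -m inch '[[[-0.0016,0.0017,0.025],0],[[-0.0016,0.0017,0.05],0],[[-0.0016,0.0017,0.075],0],[[-0.0016,0.0017,0.085],0],[[-0.0016,0.0017,0.085],0]]' && python3 -m inch '[[[0,0,0],0],[[0,0,0],0],[[0,0,0],0],[[0,0,0],0],[[0,0,0],0]]' 1 60; python3 grip.py
```

```text
clock: 12.92
tcp_pos: [0.5318, -0.2508, 0.3066]
orientation: [-0.011, -0.326, 0.945, 0.006]
wrist_force: [-0.1, 0.3, 0.3]
finger_gap: 0.0425
clock: 13.33
tcp_pos: [0.5322, -0.2508, 0.3075]
orientation: [-0.01, -0.326, 0.945, 0.006]
wrist_force: [0.4, 1.5, 0.9]
finger_gap: 0.0141
4639 mean [ 0.52551903 -0.2576762   0.33787335] z [0.33484647 0.33774073 0.34136999]
dir [0.78493268 0.61958106] 38.28554772487545 -0.0381490466936782 0.04828927339373462 mid [ 0.52949873 -0.25453485]
plane rect ((0.527786374092102, -0.25551021099090576), (0.07967187464237213, 0.016049545258283615), 38.04115295410156)
tool [ 0.53221212 -0.25083064  0.3074476 ] [[-0.7873, -0.6162, -0.0229], [-0.6164, 0.7874, 0.0044], [0.0153, 0.0176, -0.9997]] jaw ang 128.04538653010673
```

```bash
python3 -m inch '[[[0,0,0.008],0],[[-0.0005,-0.0005,0.03],0],[[-0.001,-0.001,0.056],0],[[-0.0015,-0.0015,0.082],0],[[-0.0017,-0.002,0.104],0]]' 1 60; python3 -c "
from h import *;s=env.get_state();p,R=tool();print(p,s['wrist_force'],s['finger_gap'],R.round(4).tolist(),np.hypot(p[0]-.8229,p[1]+.0235),np.degrees(np.arctan2(R[1,1],R[0,1])))"
```

```text
clock: 13.8
tcp_pos: [0.5335, -0.2523, 0.2052]
orientation: [-0.009, -0.326, 0.945, 0.003]
wrist_force: [-0.9, -0.8, 11.0]
finger_gap: 0.0143
[ 0.53346523 -0.25226961  0.20519302] [-0.92138095 -0.82513387 10.97387141] 0.014302704649988129 [[-0.7875, -0.6161, -0.0184], [-0.6162, 0.7876, 0.0002], [0.0144, 0.0115, -0.9998]] 0.36892820318862907 128.03156925776045
```

```bash
python3 -m inch '[[[-0.0002,0.0097,0.006],1.5],[[-0.0013,0.0309,0.013],4.8],[[-0.0034,0.05,0.013],7.8],[[-0.0064,0.0685,0.013],10.7],[[-0.009,0.081,0.013],12.7]]' && python3 -m inch '[[[-0.0003,0.0135,0],2.1],[[-0.0012,0.0302,0],4.7],[[-0.003,0.0469,0],7.3],[[-0.0045,0.0577,0],9],[[-0.0056,0.0641,0],10]]'; python3 -c "
from h import *;s=env.get_state();p,R=tool();print(p,s['wrist_force'],s['finger_gap'],R.round(4).tolist(),np.hypot(p[0]-.8229,p[1]+.0235),np.degrees(np.arctan2(R[1,1],R[0,1])),np.degrees(np.arctan2(-p[1]-.0235,.8229-p[0])))"; python3 look.py w5;python3 -c "
from h import *
c=cam('side');t=cam('top');cv2.imwrite('pics/w5b.png',np.hstack([cv2.resize(cv2.imread('pics/w5.png')[100:400,170:470],(400,400)),cv2.resize(c['image'][120:320,290:490][...,::-1],(400,400),interpolation=2)]))"
```

```text
clock: 14.22
tcp_pos: [0.4901, -0.1828, 0.1953]
orientation: [-0.008, -0.218, 0.976, 0.001]
wrist_force: [-2.3, -0.7, 11.2]
finger_gap: 0.0142
clock: 14.63
tcp_pos: [0.4673, -0.1221, 0.1979]
orientation: [-0.008, -0.132, 0.991, -0.001]
wrist_force: [-5.1, -1.4, 10.7]
finger_gap: 0.0146
[ 0.46733967 -0.12211374  0.19785265] [-5.11931707 -1.37936226 10.69480008] 0.01462625779527694 [[-0.9652, -0.2613, -0.0146], [-0.2612, 0.9653, -0.0048], [0.0153, -0.0009, -0.9999]] 0.3689821384508584 105.14458009677296 15.501217452009527
(array([ 0.46706945, -0.12133537,  0.19780102]), array([[-9.65151594e-01, -2.61267219e-01, -1.48943262e-02],
       [-2.61238259e-01,  9.65266503e-01, -3.89231675e-03],
       [ 1.53939289e-02,  1.34292124e-04, -9.99881497e-01]])) [ 0.39835111 -0.14171868  0.34218707] 309.70691628693146 315.9946200640248 199.953386775633
```

View pics/w5b.png

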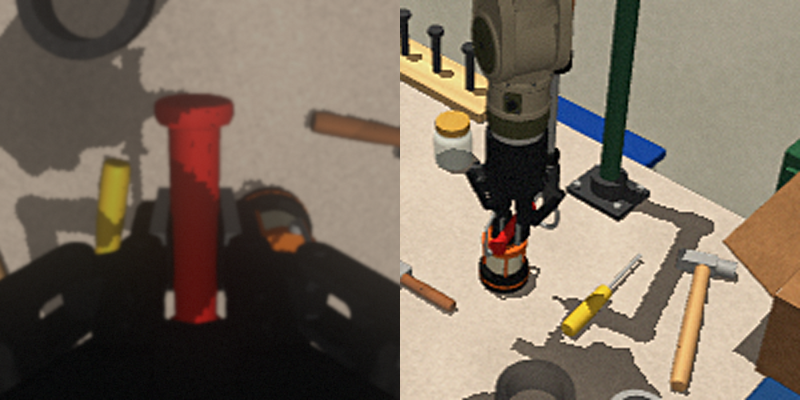

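The left panel shows the grip held at (195,210) with the lantern behind the right finger. In the right panel the lantern still stands, partly hidden by the gripper, and the pull-rod hook is to the right of it at (548,215). I'll lower a little more and swing in.

```bash
python3 -m inch '[[[0.001,0,0.004],0],[[0.0013,0.0129,0.006],2],[[0.0001,0.0322,0.006],5],[[-0.0016,0.0469,0.006],7.3],[[-0.0021,0.0514,0.006],8]]'
cat > st.py <<'E'
from h import *
s=env.get_state();p,R=tool();print(p,s['wrist_force'],s['ft_torque'],s['finger_gap'],R.round(4).tolist(),np.hypot(p[0]-.8229,p[1]+.0235),"jaw",np.degrees(np.arctan2(R[1,1],R[0,1]))-90,"th",np.degrees(np.arctan2(-p[1]-.0235,.8229-p[0])))
E
python3 st.py
```

```text
clock: 15.2
tcp_pos: [0.457, -0.0713, 0.1942]
orientation: [-0.005, -0.063, 0.998, -0.002]
wrist_force: [-0.5, -0.6, 10.7]
finger_gap: 0.0143
[ 0.45701109 -0.07129718  0.19418511] [-0.46155994 -0.5664376  10.72458754] [0.21448957 0.31517914 0.11819908] 0.014338629412589246 [[-0.9921, -0.1254, -0.0101], [-0.1253, 0.9921, -0.0055], [0.0107, -0.0042, -0.9999]] 0.3689976490820651 jaw 7.202188091677101 th 7.442576369012114
```

```bash
python3 -m inch '[[[0,0.005,0],0.8],[[-0.0001,0.011,0],1.7],[[-0.0003,0.016,0],2.5],[[-0.0006,0.021,0],3.3],[[-0.0006,0.021,0],3.3]]'; python3 st.py; python3 look.py w6; python3 -c "
from h import *
c=cam('side');print(proj(c,np.array([[.56,-.029,.16],[.558,-.0276,.0]])));cv2.imwrite('pics/w6b.png',cv2.resize(c['image'][190:290,290:420][...,::-1],(780,600),interpolation=2))"
```

```text
clock: 15.62
tcp_pos: [0.4549, -0.0499, 0.196]
orientation: [-0.004, -0.034, 0.999, -0.003]
wrist_force: [-5.7, -0.1, 10.9]
finger_gap: 0.0144
[ 0.45488051 -0.04989658  0.19604195] [-5.67259561 -0.05817775 10.8725553 ] [0.3731518  0.93585691 0.02394594] 0.014395713435933547 [[-0.9976, -0.0681, -0.0084], [-0.068, 0.9977, -0.0061], [0.0088, -0.0055, -0.9999]] 0.3689649391823452 jaw 3.9044264693596062 th 4.102573097872434
(array([ 0.45491942, -0.05015616,  0.19603574]), array([[-0.99761763, -0.06847234, -0.0084029 ],
       [-0.06842117,  0.99763705, -0.00623365],
       [ 0.00880988, -0.00564386, -0.99994526]])) [ 0.38262426 -0.05515697  0.33990374] 309.70691628693146 315.9946200640248 199.953386775633
[[342.98666966 216.99890906]
 [341.21380948 257.16819139]]
```

View pics/w6b.png

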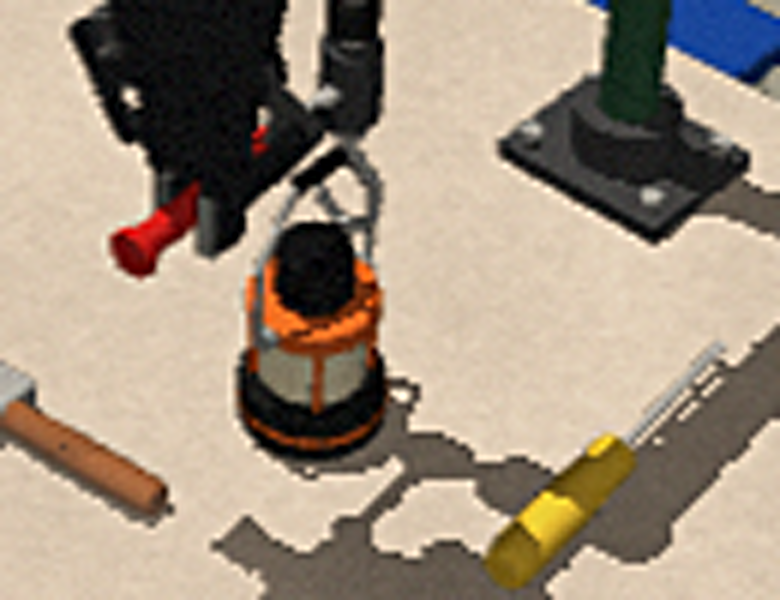

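The crop shows the lantern upright. The bar is at (322,168), the J's shank at (375,190) is right of it, and the bend and tip pass beneath it at (365,225)→(320,195). I'll finish the swing.

```bash
python3 -m inch '[[[0.001,0.005,0],0.8],[[0.001,0.01,0],1.6],[[0.0008,0.015,0],2.3],[[0.0006,0.019,0],3],[[0.0006,0.019,0],3]]'; python3 st.py
python3 - <<'E'
from h import *
c=cam('side');I=cv2.resize(c['image'][190:290,290:420][...,::-1],(780,600),interpolation=2)
cv2.imwrite('pics/w7b.png',I)
p,R=tool();th=np.arctan2(-p[1]-.0235,.8229-p[0])
rod=np.array([.8229-.26*np.cos(th),-.0235-.26*np.sin(th)]);print(rod)
z=.251-(.3075-p[2])
print("seat px",(proj(c,np.array([*rod,z]))-[290,190])*6,"z",z)
E
```

```text
clock: 16.13
tcp_pos: [0.4541, -0.031, 0.1982]
orientation: [-0.002, -0.008, 1.0, -0.003]
wrist_force: [-2.4, 0.7, 11.0]
finger_gap: 0.0142
[ 0.45408807 -0.03104528  0.19823617] [-2.36532192  0.6569234  11.04620387] [0.38152866 0.47307372 0.05469663] 0.014164769509292173 [[-0.9999, -0.0163, -0.0044], [-0.0163, 0.9998, -0.0068], [0.0045, -0.0067, -1.0]] 0.36888910075345227 jaw 0.9333330325080169 th 1.1720130966956763
[ 0.56295761 -0.02897308]
seat px [321.28418281 188.19876734] z 0.14172442375852837
```

View pics/w7b.png

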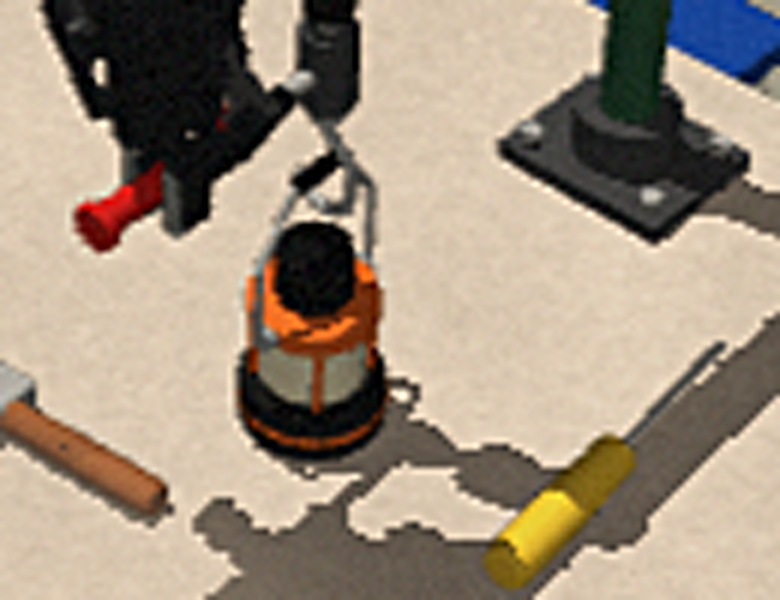

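The bar now passes through the J: bend at (335,205), tip at (312,200), and shank in front of the bar at (345,165). The lantern is upright. Easing up slowly.

```bash
python3 -m inch '[[[0,0,-0.003],0],[[0,0,-0.006],0],[[0,0,-0.009],0],[[0,0,-0.011],0],[[0,0,-0.013],0]]' && python3 -m inch '[[[0,0,-0.0015],0],[[0,0,-0.003],0],[[0,0,-0.0045],0],[[0,0,-0.006],0],[[0,0,-0.0075],0]]' && python3 -m inch '[[[0,0,-0.0015],0],[[0,0,-0.003],0],[[0,0,-0.0045],0],[[0,0,-0.006],0],[[0,0,-0.0075],0]]'; python3 st.py
```

```text
clock: 16.6
tcp_pos: [0.4541, -0.0312, 0.2132]
orientation: [-0.001, -0.008, 1.0, -0.004]
wrist_force: [-4.1, 0.4, 10.3]
finger_gap: 0.0141
clock: 17.02
tcp_pos: [0.4541, -0.0312, 0.2219]
orientation: [-0.001, -0.008, 1.0, -0.004]
wrist_force: [-3.3, 0.3, 5.7]
finger_gap: 0.0143
clock: 17.43
tcp_pos: [0.4542, -0.0312, 0.2304]
orientation: [-0.0, -0.008, 1.0, -0.004]
wrist_force: [-1.6, -0.1, 5.3]
finger_gap: 0.0142
[ 0.4541534  -0.03121275  0.23042328] [-1.60391639 -0.06628421  5.28932742] [0.25537248 0.60626041 0.1101008 ] 0.014249922422405187 [[-0.9999, -0.0167, -0.0006], [-0.0167, 0.9998, -0.008], [0.0008, -0.008, -1.0]] 0.36882725564487295 jaw 0.958129602776097 th 1.1982309297663052
```

The upward force fell from 10.3 to 5.3 N, so the lantern's weight is on the hook. Continuing.

```bash
python3 -m inch '[[[0,0,-0.003],0],[[0,0,-0.007],0],[[0,0,-0.011],0],[[0,0,-0.015],0],[[0,0,-0.019],0]]' && python3 -m inch '[[[0,0,-0.004],0],[[0,0,-0.008],0],[[0,0,-0.012],0],[[0,0,-0.016],0],[[0,0,-0.02],0]]' && python3 -m inch '[[[0,0,-0.004],0],[[0,0,-0.008],0],[[0,0,-0.012],0],[[0,0,-0.015],0],[[0,0,-0.018],0]]' && python3 -m inch '[[[0,0,-0.003],0],[[0,0,-0.006],0],[[0,0,-0.008],0],[[0,0,-0.01],0],[[0,0,-0.011],0]]'; python3 st.py
```

```text
clock: 17.85
tcp_pos: [0.4542, -0.0311, 0.2501]
orientation: [-0.0, -0.008, 1.0, -0.004]
wrist_force: [-2.1, -0.1, 4.9]
finger_gap: 0.0141
clock: 18.27
tcp_pos: [0.4542, -0.031, 0.2704]
orientation: [-0.0, -0.008, 1.0, -0.004]
wrist_force: [-2.7, -1.1, 3.9]
finger_gap: 0.0145
clock: 18.68
tcp_pos: [0.4541, -0.0308, 0.2887]
orientation: [-0.0, -0.008, 1.0, -0.004]
wrist_force: [-1.7, 0.3, 4.0]
finger_gap: 0.0141
clock: 19.1
tcp_pos: [0.4541, -0.0307, 0.3]
orientation: [-0.0, -0.008, 1.0, -0.004]
wrist_force: [-2.7, 0.3, 4.2]
finger_gap: 0.0144
[ 0.454115   -0.03072871  0.29997539] [-2.72792797  0.25383677  4.24154175] [ 0.25764214  0.59391685 -0.00721554] 0.014379867718457206 [[-0.9999, -0.0165, -0.0005], [-0.0165, 0.9998, -0.0082], [0.0007, -0.0082, -1.0]] 0.3688558358192648 jaw 0.9464115689145416 th 1.1229350286613038
```

```bash
python3 -m inch '[[[0,0,-0.001],0],[[0,0,-0.002],0],[[0,0,-0.003],0],[[0,0,-0.004],0],[[0,0,-0.005],0]]' && python3 -m inch '[[[0,0,-0.0005],0],[[0,0,-0.001],0],[[0,0,-0.0015],0],[[0,0,-0.002],0],[[0,0,-0.0025],0]]'&& python3 -m inch '[[[0,0,-0.0005],0],[[0,0,-0.001],0],[[0,0,-0.0015],0],[[0,0,-0.0015],0]]'; python3 st.py
```

```text
clock: 19.52
tcp_pos: [0.4542, -0.0307, 0.305]
orientation: [-0.0, -0.008, 1.0, -0.004]
wrist_force: [-1.9, -0.4, 3.3]
finger_gap: 0.0142
clock: 19.93
tcp_pos: [0.4541, -0.0306, 0.3074]
orientation: [-0.0, -0.008, 1.0, -0.004]
wrist_force: [-1.2, -0.6, -1.4]
finger_gap: 0.0139
clock: 20.27
tcp_pos: [0.454, -0.0305, 0.3076]
orientation: [-0.001, -0.008, 1.0, -0.004]
wrist_force: [2.6, 0.4, -9.6]
finger_gap: 0.0141
[ 0.4540139  -0.03047556  0.30755736] [ 2.5815919   0.43072934 -9.62124767] [ 0.25546154 -0.28593177  0.06017934] 0.014136154708197308 [[-0.9999, -0.0166, -0.0026], [-0.0166, 0.9998, -0.0072], [0.0027, -0.0072, -1.0]] 0.36895204526051706 jaw 0.9529620520088002 th 1.0833215634466433
```

The TCP is back at 0.3076 and the pull has reversed (−9.6 N), so the hook is against its top stop. I'll settle, release and withdraw.

```bash
python3 -m inch '[[[0,0,0],0],[[0,0,0],0],[[0,0,0],0],[[0,0,0],0],[[0,0,0],0]]'; python3 -m inch '[[[0,0,0],0],[[0,0,0],0],[[0,0,0],0],[[0,0,0],0],[[0,0,0],0]]' ; python3 -m inch '[[[0,0,0],0],[[0,0,0],0],[[0,0,0],0],[[0,0,0],0]]' 0.6 && python3 -m inch '[[[0,0,-0.006],0],[[0,0,-0.02],0],[[0,0,-0.04],0],[[0,0,-0.065],0],[[0.01,0,-0.085],0]]' && python3 -m inch '[[[0.02,0,-0.01],0],[[0.04,0,-0.02],0],[[0.06,0,-0.02],0],[[0.07,0,-0.02],0],[[0.07,0,-0.02],0]]'; python3 st.py
python3 - <<'E'
from h import *
c=cam('side');cv2.imwrite('pics/f.png',cv2.resize(c['image'][60:300,230:480][...,::-1],(625,600),interpolation=2))
c2=cam('side');P=cloud(c2);h=cv2.cvtColor(c2["image"],cv2.COLOR_RGB2HSV).astype(int);H,S,V=h[...,0],h[...,1],h[...,2]
m=((H<6)|(H>174))&(S>150)&(V>60)&(P[...,2]>.2)&(P[...,0]>.4)&(P[...,0]<.6)&(abs(P[...,1])<.1);print("grip",m.sum(),np.median(P[m],0),np.percentile(P[m][:,2],[5,95]))
o=(H>4)&(H<17)&(S>140)&(V>80)&(P[...,2]>.05)&(P[...,2]<.3)&(P[...,0]>.45)&(P[...,0]<.65)&(abs(P[...,1])<.12);print("orange",o.sum(),np.median(P[o],0))
E
```

```text
clock: 20.68
tcp_pos: [0.4541, -0.0305, 0.3075]
orientation: [-0.001, -0.008, 1.0, -0.004]
wrist_force: [1.0, 0.6, -4.7]
finger_gap: 0.014
clock: 21.1
tcp_pos: [0.4541, -0.0305, 0.3075]
orientation: [-0.001, -0.008, 1.0, -0.004]
wrist_force: [0.5, 0.2, -5.2]
finger_gap: 0.0145
clock: 21.43
tcp_pos: [0.4543, -0.0306, 0.3081]
orientation: [-0.001, -0.008, 1.0, -0.004]
wrist_force: [-0.1, -0.2, 0.2]
finger_gap: 0.0342
clock: 21.85
tcp_pos: [0.4454, -0.0303, 0.3946]
orientation: [-0.0, -0.008, 1.0, -0.004]
wrist_force: [0.6, 0.4, -0.5]
finger_gap: 0.0344
clock: 22.27
tcp_pos: [0.374, -0.0311, 0.4158]
orientation: [0.001, -0.008, 1.0, -0.004]
wrist_force: [0.2, -0.1, 0.1]
finger_gap: 0.0343
[ 0.37404048 -0.03111987  0.41583277] [ 0.22659613 -0.0844148   0.13915235] [ 0.03198762 -0.00425103  0.07034118] 0.034262575439355784 [[-0.9999, -0.0162, 0.0019], [-0.0162, 0.9998, -0.0087], [-0.0017, -0.0087, -1.0]] 0.4489241927229332 jaw 0.9300753754119313 th 0.9725635794324038
grip 220 [ 0.44529114 -0.03564165  0.33339338] [0.32472479 0.33867761]
orange 241 [ 0.54393902 -0.049755    0.16900097]
```

View pics/f.png

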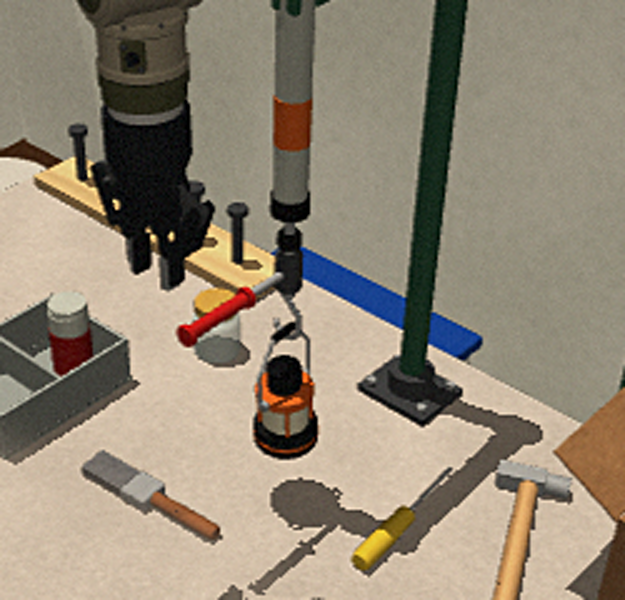

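The picture shows the lantern hanging level from the hook (bar at (285,328)) with the hook at home and the gripper clear. I'll wait and measure any residual swing.

```bash
for i in 1 2 3; do python3 -m inch '[[[0,0,0],0],[[0,0,0],0],[[0,0,0],0],[[0,0,0],0],[[0,0,0],0]]' >/dev/null; done
cat > sw.py <<'E'
from h import *
a=[]
for i in range(18):
    c=viewer.read_camera("side");h=cv2.cvtColor(c["image"],cv2.COLOR_RGB2HSV).astype(int);H,S,V=h[...,0],h[...,1],h[...,2]
    m=((H>4)&(H<17)&(S>140)&(V>80)); m[:,:320]=0;m[:,370:]=0;m[:195]=0;m[250:]=0
    a.append(np.argwhere(m).mean(0)[::-1])
a=np.array(a);print(env.get_state()["clock"],"centroid mean",a.mean(0),"range px",np.ptp(a,axis=0))
E
python3 sw.py
```

```text
24.5167 centroid mean [344.46870834 221.43644064] range px [0.17948849 0.30779827]
```

```bash
for i in 1 2 3 4 5 6; do python3 -m inch '[[[0,0,0],0],[[0,0,0],0],[[0,0,0],0],[[0,0,0],0],[[0,0,0],0]]' >/dev/null; done; python3 sw.py && python3 -c "
from h import *
s=env.get_state();print(s['clock'],s['wrist_force'],s['tcp_pos']);print(env.hand_in())"
```

```text
27.9167 centroid mean [344.47593681 221.42494543] range px [0.14356846 0.25812672]
27.9167 [-0.53611524 -0.4501802   1.07570315] [ 0.37606497 -0.03137752  0.41450562]
the job is handed in; nothing more can be done
None
```

The lantern is hanging from the hook, which is fully home, and I handed the job in at 27.9 s. I lifted the lantern out of the caddy and stood it on the bench under the hook's swing. I then raised the bail upright and let go of it. With the hook held, I pulled it down about 113 mm, swung it in under the bar and eased it up until it met the top stop.

**Last checks:**
- **Hook home:** The grip was back at its starting height (TCP 0.3076 m against 0.3075 m when first gripped). The force reversed to −9.6 N against the stop.
- **Lantern on the hook:** The upward force dropped by about 5 N, the lantern's weight, when the hook picked it up. The side picture shows the bar in the hook.
- **Hanging still:** The lantern's image moved under 0.3 px over 0.9 s, which is about noise level.
- **Robot clear:** The gripper is open and away from everything, with wrist force near zero.

**Not fully confirmed:**
- **Other items:** I saw them in place only by eye in the pictures and did not re-measure them. The final crop did not cover the tape or the paint tin.
- **Force and tilt:** The tool tilted by up to about 1° along the way. A few newtons of sideways force appeared during the swing, up to 5.7 N, far below the limits.

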